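# Clip the cylinder key onto the snap hook

### The job

Pick up the gas cylinder key with the blue grip and hang it on the snap hook of the stand: push the key's eye against the hook's sprung brass gate until it passes inside and the gate snaps shut behind it, then let the key go and wait until it hangs freely from the hook, hardly swinging any more. Push gently, the hook must never be pressed with more than 20 N, and leave the timer, the amber bottle and the beaker where they stand.

Things in the scene. Friction and masses are not known exactly. Their poses are not given: they have to be found in the camera images.
- key: gas cylinder key, rigid, 173 mm long, about 0.1 kg, lying flat. Blue ribbed grip 64 mm long, 18 x 18 mm section; origin at the centre of the grip's underside, x along the key towards the eye, z up as it lies. A steel socket reaches back to x = -52 mm, an 8 mm round neck forward to x = 72 mm, where the eye begins: a long flat ring in the plane z = 9 mm
- eye_end (a point): centre of the 6 mm round steel at the far end of the key's eye (key frame 115, 0, 9 mm; axes as the key's). The eye's centre line runs from x = 75 to 115 mm and is 30 mm across; its opening is 34 mm long, 24 mm wide
- hook_stand: fixed stand: grey base 120 x 90 x 12 mm, steel post 16 mm thick at x = +30 mm, clamp block on it 254 to 284 mm high. Origin: centre of the base's underside, z up. Clamped to it is a rigid snap hook, an upright loop of 8 mm steel in the plane y = 0, 209 to 295 mm high, its mouth towards -x; an eye is pushed in along +x. Loop 38 mm deep inside
- nose_home (a point): on the fixed stand (-65, 0, 235 mm): centre of the round tip (8 mm thick, top 239 mm high) of the hook's upright nose IF its shank were fully in. The hook is really clamped 0 to 80 mm farther towards -x of the stand; this extension is not measured and must be felt or seen. This point's axes are the stand's. The hook does not yield
- mouth_home (a point): on the fixed stand (-65, 0, 246 mm), likewise 0 to 80 mm nearer -x in truth: right height for the eye end's centre to enter, 4 mm clear over the nose, under the gate. The gate resists with 3 to 6 N; about 25 mm past the nose line the eye slips under its tip, is pressed down with about 6 N, and by 29 mm all force vanishes: gate shut. At 35 mm it strikes the loop's back, hard
- bow_home (a point): on the fixed stand (-44, 0, 213 mm), likewise 0 to 80 mm nearer -x in truth: the lowest inner point of the hook's bow, 21 mm behind the nose, on to which the eye can be let down once inside
- gate (a joint): angle of the brass gate (6 mm round), rad: 0 shut, sprung; grows as it is pushed into the loop, about 0.6 when the eye end slips under its tip, at most 1.2. It hangs from a hinge 275 mm high straight above the nose down to just inside the nose tip (lowest point 235 mm high)
- timer: white kitchen-type timer, 66 x 68 x 19 mm, origin at the centre of its underside; stays where it is
- bottle: amber glass bottle with white cap, 52 mm thick, 116 mm high, origin at the centre of its underside; stays where it is
- beaker: small glass beaker, 45 x 51 mm, 58 mm high, origin at the centre of its underside; stays where it is

How it is judged:
By the outcome, as a careful person would: the job done as asked, in the order asked, and still so for the second after the job is handed in, with the robot touching nothing.
It also fails if it takes over 72 s, if anything falls off the work surface, if the arm or the gripper's body presses on something with over 40 N, if the wrist force passes 120 N, or if a joint passes its speed limit or range.

### The arm

A 7-joint arm with a two-finger parallel gripper is mounted at the origin on a cart in front of the work surface, level with it; the furniture and walls round the work are solid. World frame = base frame: x ahead of the robot, y to its left, z up, the work surface at z = 0. Lengths are in m, angles in degrees, forces in N, time in s.
With the tool pointing down it reaches from about 0.425 to 0.875 m from the base axis. Payload 4.7 kg.
Tool frame: the origin (TCP) lies at the very end of the fingers, on their centre line; the grasp point (between the pads) lies 19 mm behind it; z points along the fingers, y is the line along which they close (so a half turn about z gives the same grasp; the last joint's range is limited). The gripper opens to 87 mm and grips with 3 to 60 N. Pads are 19 mm wide; open, the fingers measure 117 mm over their backs; the gripper's body (75 mm by 190 mm) begins 51 mm behind the grasp point.
Start: joints at [67.5, 18.392, -4.016, 83.108, 1.295, 78.541, -3.26], TCP at [0.257, -0.597, 0.223] pointing down, gripper open.
Joint ranges: [-163.93, 163.93], [-17.29, 119.83], [-79.2, 71.16], [3.27, 140.29], [-89.18, 269.18], [5.43, 117.66], [-154.24, 154.24]. Speed limits (degrees/s): [147.25, 147.25, 180, 180, 180, 180, 180].

### API

Orientations are given as [roll, pitch, yaw] about the fixed x, y, z axes, in that order (R = Rz(yaw) Ry(pitch) Rx(roll)).
In Python, from cell import get_obs, eyes, env gives the robot as it stands.
- The arm moves only by the tool servo_tool, never from a script. Its argument "series" is a list that holds one entry, the list of rows, each a list of 7 numbers: the shift along the tool's x, y, z in units of 300 mm (1.0 is 300 mm), then the turn, a rotation vector about the tool's x, y, z in units of pi rad (1.0 is pi rad), then the opening, from 0 (shut) to 1 (fully open). In form: [[[tx, ty, tz, wx, wy, wz, gripper], ...]]. A call has 1 to 12 rows; each row is the pose to reach, as a shift and turn from the pose commanded when the call began, along the tool's axes at that moment, turning the shorter way round; what a row does not reach only later rows make up. A row lasts 1/12 s, in which the tool goes at most 41.7 mm and 7.16 degrees, less where a joint would pass 70% of its speed; a pose out of reach is approached as far as the arm can. A call with a number of a shift or a turn outside -1 to 1 is refused whole. A call with a gripper value outside its range is refused whole. The fingers move at their own pace and stop on an object; "grip_force" is the grip in N (left out, the last holds). Time passes only in rows, so rows that repeat a pose let the fingers close. It gives the time, the measured TCP pose, the force, the opening and the grip force at its end, in the units of the state.
- get_obs(): the state, without advancing time (a new reading comes with each control period).
- eyes.read_camera(name): name is "side" or "top"; returns a dict with "frame" (480x640x3 uint8, red, green, blue), "depth" (480x640 float32, m along the optical axis (not along the pixel's ray), 0 where there is no reading), "fx", "fy", "cx", "cy" (pixels), "origin" and "rotation" of the camera in the world. Camera axes: x right, y down, z forward; pixel columns grow to the right and rows downward; lengths in m; the calibration is good to about 2 mm. A picture is of the moment at which its call begins.
- env.sign_off(): hands the job in; it is judged then, once.
The state is a dict: "time_s": time; "qpos": joint angles; "joint_velocities": joint speeds; "effort": joint torques, N m; "tool_pos": TCP position; "tool_rot": TCP orientation; "force": force on the tool from outside, world axes, zero at the start; "wrist_torque": the same for the moment, N m; "grip_width": finger opening in m; "grasp_force": force on a finger pad.
Only numpy, scipy, OpenCV 4.12 (cv2) and the standard library are available. Lean on these libraries where they do the work, as an engineer would, in place of code of your own. Each camera call takes 0.05 s, during which the arm holds its last target. There are 200 camera calls.

## Working session

There is one attempt and no reset: what is moved stays moved. The work goes in short steps, Python scripts to look and compute and a tool call to move; the robot and the scene stay as the last step left them, time stands still between calls to the robot, and variables do not carry over. Pictures are saved under pics/ and viewed, at most 10 in all, crops included, and the job is handed in when it is done.

Besides the shell and the picture viewer there is one more tool, called after "Emit:" as name(argument=value, ...), one argument or row to a line, values as JSON. servo_tool: Moves the arm, as the interface text tells. Shifts and turns lie within -1 to 1; 1 stands for 300 mm of shift or pi rad of turn. Its arguments: {"type":"object","properties":{"series":{"type":"array"},"grip_force":{"type":"number"}},"required":["series"]}

```bash
mkdir -p pics; cat > h.py <<'E'
import numpy as np, cv2
from cell import get_obs, eyes, env
def cam(n):
    c=eyes.read_camera(n); np.savez('/tmp/'+n+'.npz',**c); return c
def load(n): return np.load('/tmp/'+n+'.npz')
def P(c,u,v,z=None,y=None):
    d=np.array([(u-c['cx'])/c['fx'],(v-c['cy'])/c['fy'],1.]);R=np.array(c['rotation']);o=np.array(c['origin'])
    r=R@d
    if z is not None: return o+r*(z-o[2])/r[2]
    return o+r*c['depth'][int(round(v)),int(round(u))]
def pix(c,p):
    q=np.array(c['rotation']).T@(np.array(p)-np.array(c['origin']))
    return q[0]/q[2]*c['fx']+c['cx'],q[1]/q[2]*c['fy']+c['cy']
E
python3 - <<'E'
from h import *
print(get_obs())
for n in ('top','side'):
    c=cam(n);cv2.imwrite(f'pics/{n}0.png',c['frame'][:,:,::-1]);print(n,c['origin'],c['rotation'],c['fx'],c['cx'],c['cy'])
E
```

```text
{'time_s': 0.0, 'qpos': array([67.50055658, 18.43593033, -4.0141422 , 83.1754287 ,  1.2957049 ,
       78.53999999, -3.26014568]), 'joint_velocities': array([ 0.09006636, -0.20615113,  0.06814224, -0.03948751,  0.10966994,
        0.00777021,  0.02013719]), 'effort': array([-3.08963001e-05, -4.91299975e+01, -4.03929558e-01, -3.12531567e+01,
       -6.38940535e-02,  4.36324789e-02,  1.99101046e-04]), 'tool_pos': array([ 0.25689763, -0.59647855,  0.22149218]), 'tool_rot': array([-1.79893917e+02,  6.91936456e-03,  2.33078875e+01]), 'force': array([ 1.06306095, -0.04978278,  0.77736913]), 'wrist_torque': array([-0.01638636, -0.01681535, -0.01433059]), 'grasp_force': 0.0, 'grip_width': 0.08705856590506551}
top [ 0.45809693 -0.25246176  1.12834903] [-174.25768799   -0.3434728   -90.17192839] 466.4367396608991 317.0814389247644 240.35297189684076
side [0.27990753 0.21262029 0.91481316] [-143.29932746    0.42521223 -149.55694186] 524.8204160112092 310.2321956348661 244.41468496385127
```

```bash
sed -i "s/c=eyes.read_camera(n); /c=dict(eyes.read_camera(n)); c['rotation']=Rotation.from_euler('xyz',c['rotation'],degrees=True).as_matrix(); /; 1a from scipy.spatial.transform import Rotation" h.py
sed -i '2d' h.py; sed -i '1i from scipy.spatial.transform import Rotation' h.py; python3 -c "
from h import *
for n in ('top','side'): cam(n)"
```

```text
(no output)
```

View pics/top0.png

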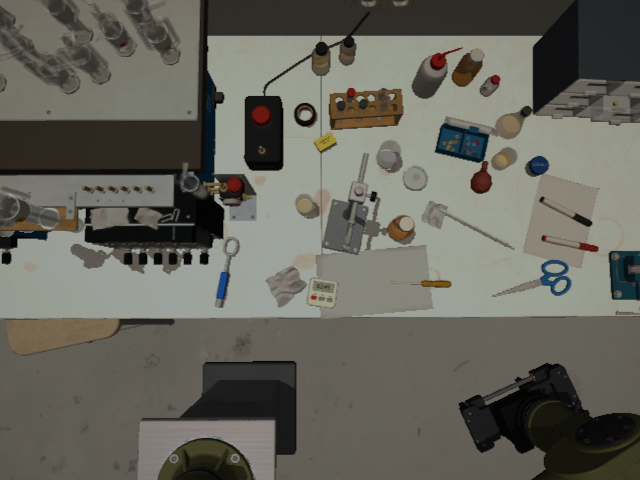

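View pics/side0.png

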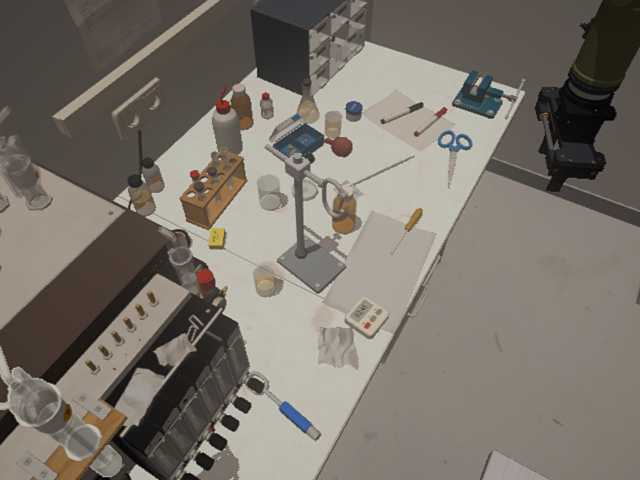

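```bash
python3 - <<'E'
from h import *
t=load('top');s=load('side')
f=t['frame'][:,:,::-1]; g=s['frame'][:,:,::-1]
a=cv2.resize(f[150:270,310:430],None,fx=5,fy=5,interpolation=cv2.INTER_CUBIC)
b=cv2.resize(f[230:315,200:240],None,fx=5,fy=5,interpolation=cv2.INTER_CUBIC)
b=cv2.copyMakeBorder(b,0,600-b.shape[0],0,0,cv2.BORDER_CONSTANT)
cv2.imwrite('pics/c1.png',np.hstack([a,b]))
cv2.imwrite('pics/c2.png',cv2.resize(g[140:300,260:400],None,fx=3.7,fy=3.7,interpolation=cv2.INTER_CUBIC))
hsv=cv2.cvtColor(np.ascontiguousarray(f),cv2.COLOR_BGR2HSV)
m=cv2.inRange(hsv,(100,120,80),(125,255,255)); m[:, :200]=0;m[:,245:]=0;m[:240]=0
ys,xs=np.nonzero(m);print(len(xs),cv2.minAreaRect(np.c_[xs,ys].astype(np.float32)))
print(P(t,xs.mean(),ys.mean(),z=0.018))
for u,v in [(232,240),(232,246),(228,265),(220,305),(222,285)]: print(u,v,P(t,u,v,z=.012),P(t,u,v)[2])
E
```

```text
180 ((221.8269500732422, 284.8653869628906), (6.667947769165039, 26.475675582885742), 11.309932708740234)
[ 0.46454082 -0.03372449  0.018     ]
232 240 [ 0.57168022 -0.05503866  0.012     ] -0.0022470718833567105
232 246 [ 0.55720647 -0.05525909  0.012     ] -0.0016896420387748634
228 265 [ 0.51164432 -0.0464036   0.012     ] 0.008301018250975511
220 305 [ 0.41693778 -0.02899345  0.012     ] 0.016394345707679836
222 285 [ 0.46410077 -0.03290726  0.012     ] 0.016552799032369503
```

View pics/c1.png

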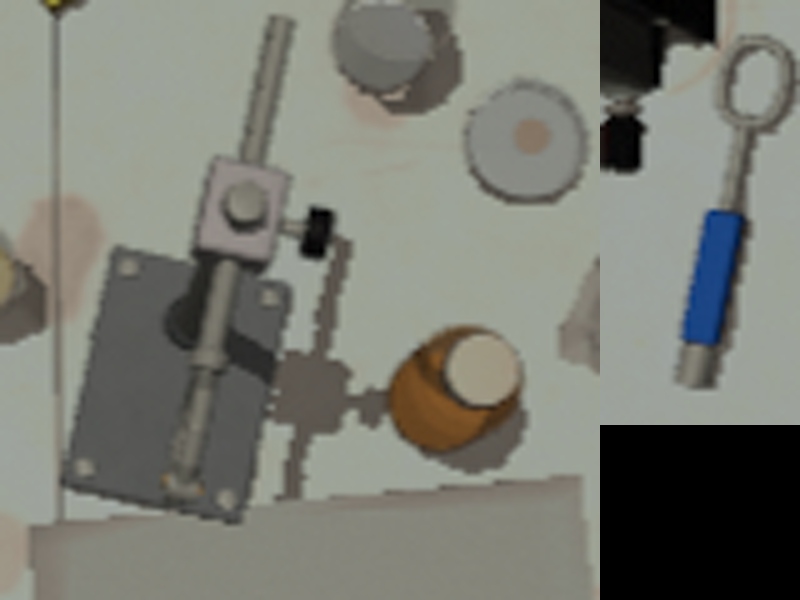

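View pics/c2.png

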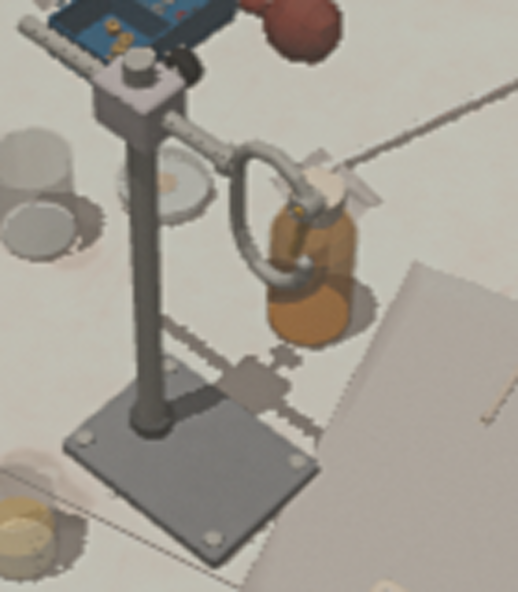

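```bash
python3 - <<'E'
from h import *
from scipy.optimize import least_squares
t=load('top');s=load('side')
tp=np.array([(117,247),(290,285),(243,522),(63,487)])/5+[310,150]-.4
sp=np.array([(172,355),(318,463),(213,565),(67,443)])/3.7+[260,140]-.4
for p in tp: print('T',P(t,*p,z=.012))
for p in sp: print('S',P(s,*p,z=.012))
def W(q,l):
    c,d=np.cos(q[2]),np.sin(q[2]); return np.array([q[0]+c*l[0]-d*l[1],q[1]+d*l[0]+c*l[1],l[2]])
# top order: far-left,far-right,near-right,near-left ; left=+y
L=[(.06,.045,.012),(.06,-.045,.012),(-.06,-.045,.012),(-.06,.045,.012)]
# hook pts: nose tip (side), hinge(side), hinge (top)
# side order: guess by matching nearest
X0=np.mean([P(t,*p,z=.012) for p in tp],0)
yaw0=-.2
def sideidx(q):
    pr=np.array([pix(s,W(q,l)) for l in L]); return [int(np.argmin(((pr-p)**2).sum(1))) for p in sp]
q0=[X0[0],X0[1],yaw0]; idx=sideidx(q0); print(X0,idx)
def res(q,which='both'):
    r=[]
    if which!='s': r+=[np.subtract(pix(t,W(q,l)),p) for l,p in zip(L,tp)]
    if which!='t': r+=[np.subtract(pix(s,W(q,L[i])),p) for i,p in zip(idx,sp)]
    return np.concatenate(r)
for w in ('t','s','both'):
    o=least_squares(res,q0,args=(w,)); print(w,o.x,np.degrees(o.x[2]),np.abs(o.fun).max())
q=o.x
# clamp block check
print('post/clamp top side view', pix(s,W(q,(.03,0,.3))),pix(t,W(q,(.03,0,.29))))
for e in np.arange(0,.081,.01):
    print(e,[np.round(x,1) for x in (pix(s,W(q,(-.065-e,0,.235))),pix(s,W(q,(-.065-e,0,.275))),pix(t,W(q,(-.065-e,0,.275))),pix(t,W(q,(-.065-e,0,.239))))])
print((np.array([305,265])/3.7+[260,140]),np.array([300,212])/3.7+[260,140],np.array([183,487])/5+[310,150])
E
```

```text
T [ 0.67113961 -0.29843832  0.012     ]
T [ 0.65229683 -0.38223172  0.012     ]
T [ 0.53718731 -0.35806518  0.012     ]
T [ 0.55426015 -0.27173866  0.012     ]
S [ 0.64663854 -0.38037771  0.012     ]
S [ 0.53624178 -0.35557752  0.012     ]
S [ 0.55382566 -0.26773129  0.012     ]
S [ 0.66599231 -0.29614023  0.012     ]
[ 0.60372097 -0.32761847  0.012     ] [1, 2, 3, 0]
t [ 0.60374166 -0.32761605 -0.21302159] -12.205237877779208 0.8751482803561998
s [ 0.60089032 -0.32514116 -0.23056918] -13.210641177014123 1.7211896503998787
both [ 0.60227835 -0.32648683 -0.22225748] -12.734415684242201 1.9763925745346569
post/clamp top side view (np.float64(297.0723331318723), np.float64(153.52699803016418)) (np.float64(358.19117237046305), np.float64(191.69042049874972))
0.0 [array([338.2, 208.1]), array([339.1, 192.2]), array([346.6, 243. ]), array([345.3, 244.8])]
0.01 [array([342.7, 211.1]), array([343.7, 195.3]), array([345.5, 248.3]), array([344.2, 249.9])]
0.02 [array([347.1, 214.2]), array([348.3, 198.4]), array([344.3, 253.6]), array([343.1, 254.9])]
0.03 [array([351.7, 217.3]), array([353. , 201.5]), array([343.2, 258.9]), array([342., 260.])]
0.04 [array([356.2, 220.4]), array([357.8, 204.7]), array([342. , 264.2]), array([340.9, 265.2])]
0.05 [array([360.8, 223.6]), array([362.6, 207.9]), array([340.9, 269.6]), array([339.8, 270.3])]
0.06 [array([365.5, 226.8]), array([367.4, 211.1]), array([339.7, 274.9]), array([338.7, 275.4])]
0.07 [array([370.2, 230. ]), array([372.3, 214.4]), array([338.5, 280.3]), array([337.5, 280.6])]
0.08 [array([374.9, 233.3]), array([377.2, 217.7]), array([337.4, 285.7]), array([336.4, 285.7])]
[342.43243243 211.62162162] [341.08108108 197.2972973 ] [346.6 247.4]
```

```bash
cat >> h.py <<'E'
def rel(pos,rpy,frm=None):
    o=get_obs(); p,r=frm if frm else (o['tool_pos'],o['tool_rot'])
    R0=Rotation.from_euler('xyz',r,degrees=True);R1=Rotation.from_euler('xyz',rpy,degrees=True)
    d=R0.inv().apply(np.array(pos)-p)/.3; w=(R0.inv()*R1).as_rotvec()/np.pi
    print('shift',np.round(d,4),'turn',np.round(w,4))
E
python3 - <<'E'
from h import *
t=load('top')
v,u=np.mgrid[225:320,160:300];d=t['depth'][225:320,160:300]
X=np.stack([(u-t['cx'])/t['fx'],(v-t['cy'])/t['fy'],np.ones_like(d)],-1)*d[...,None]
X=X@t['rotation'].T+t['origin']
m=(X[...,2]>.035)&(d>0)
Q=X[m];k=np.array([.4645,-.0337]);a=np.radians(-12.4)
ux=np.array([np.cos(a),np.sin(a)]);uy=np.array([-ux[1],ux[0]])
L=np.c_[(Q[:,:2]-k)@ux,(Q[:,:2]-k)@uy,Q[:,2]]
n=L[np.abs(L[:,1])<.11]; 
for z0 in (.035,.06,.1):
    w=n[(n[:,2]>z0)]; print(z0,np.round(w[np.argsort(w[:,0])][:6],3))
g=k-.008*ux
print(g); rel([*g,.12],[180,0,-12.4])
E
```

```text
0.035 [[0.023 0.101 0.121]
 [0.024 0.1   0.119]
 [0.024 0.098 0.12 ]
 [0.025 0.094 0.124]
 [0.025 0.093 0.121]
 [0.025 0.101 0.125]]
0.06 [[0.023 0.101 0.121]
 [0.024 0.1   0.119]
 [0.024 0.098 0.12 ]
 [0.025 0.094 0.124]
 [0.025 0.093 0.121]
 [0.025 0.101 0.125]]
0.1 [[0.023 0.101 0.121]
 [0.024 0.1   0.119]
 [0.024 0.098 0.12 ]
 [0.025 0.094 0.124]
 [0.025 0.093 0.121]
 [0.025 0.101 0.125]]
[ 0.45668662 -0.03198212]
shift [ 1.3562 -1.465   0.3411] turn [-0.0003  0.0002  0.1984]
```

Emit:
servo_tool(
  series=[
    [[0.7,-0.75,0,0,0,0.198,0.7],[0.7,-0.75,0,0,0,0.198,0.7],[0.7,-0.75,0,0,0,0.198,0.7],[0.7,-0.75,0,0,0,0.198,0.7],[0.7,-0.75,0,0,0,0.198,0.7],[0.7,-0.75,0,0,0,0.198,0.7],[0.7,-0.75,0,0,0,0.198,0.7],[0.7,-0.75,0,0,0,0.198,0.7],[0.7,-0.75,0,0,0,0.198,0.7],[0.7,-0.75,0,0,0,0.198,0.7],[0.7,-0.75,0,0,0,0.198,0.7],[0.7,-0.75,0,0,0,0.198,0.7]],
  ],
)

```text
time_s: 1.2
tool_pos: [0.3602, -0.3087, 0.2224]
tool_rot: [180.0, 0.0, -12.5]
force: [0.0, -0.2, -0.2]
grip_width: 0.0604
grasp_force: 0.0
```

```bash
python3 - <<'E'
from h import *
k=np.array([.4645,-.0337]);a=np.radians(-12.4)
ux=np.array([np.cos(a),np.sin(a)]);g=k-.018*ux
o=get_obs();print(g,o['time_s'],o['tool_pos'],o['tool_rot'],o['force'],o['grip_width'],o['qpos'])
rel([*(g-.02*ux),.12],[180,-8,-12.4])
E
```

```text
[ 0.4469199  -0.02983476] 1.2 [ 0.36017874 -0.30868648  0.22240607] [ 1.79987639e+02  1.63800190e-02 -1.24809572e+01] [ 0.01194042 -0.21302899 -0.17835758] 0.06035104209918614 [ 50.60329229  -2.52609738 -12.79043277 106.66258069  -0.55790746
  75.81107152 -64.51922536]
shift [ 0.0149 -0.97    0.3411] turn [ 0.0001  0.0445 -0.0004]
```

Emit:
servo_tool(
  series=[
    [[0.015,-0.97,0.34,0,0.0445,0,0.6],[0.015,-0.97,0.34,0,0.0445,0,0.6],[0.015,-0.97,0.34,0,0.0445,0,0.6],[0.015,-0.97,0.34,0,0.0445,0,0.6],[0.015,-0.97,0.34,0,0.0445,0,0.6],[0.015,-0.97,0.34,0,0.0445,0,0.6],[0.015,-0.97,0.34,0,0.0445,0,0.6],[0.015,-0.97,0.34,0,0.0445,0,0.6],[0.015,-0.97,0.34,0,0.0445,0,0.6],[0.015,-0.97,0.34,0,0.0445,0,0.6],[0.015,-0.97,0.34,0,0.0445,0,0.6],[0.015,-0.97,0.34,0,0.0445,0,0.6]],
  ],
)

```text
time_s: 2.2
tool_pos: [0.4277, -0.0259, 0.1209]
tool_rot: [-180.0, -8.0, -12.5]
force: [-1.0, 0.1, 0.4]
grip_width: 0.0521
grasp_force: 0.0
```

```bash
python3 - <<'E'
from h import *
g=[ 0.4469,-0.0298]
o=get_obs();print(o['time_s'],o['tool_pos'],o['tool_rot'],o['force'],o['grip_width'],o['qpos'])
rel([*g,.04],[180,-8,-12.4])
rel([*g,.006],[180,-8,-12.4])
E
```

```text
2.2 [ 0.42773408 -0.02590083  0.12094101] [-179.99496315   -8.04214383  -12.5344361 ] [-1.00653295  0.05403223  0.4047322 ] 0.052114067100643355 [ 38.73218873 -11.31104086 -36.41513983 125.15057296  -6.35699785
  56.19539665 -96.96611046]
shift [ 0.0268 -0.0012  0.2763] turn [ 0.0001 -0.0002 -0.0007]
shift [ 0.0109 -0.0011  0.3885] turn [ 0.0001 -0.0002 -0.0007]
```

Emit:
servo_tool(
  series=[
    [[0.027,-0.001,0.1,0,0,0,0.6],[0.027,-0.001,0.2,0,0,0,0.6],[0.027,-0.001,0.276,0,0,0,0.6],[0.021,-0.001,0.32,0,0,0,0.6],[0.016,-0.001,0.35,0,0,0,0.6],[0.012,-0.001,0.375,0,0,0,0.6],[0.011,-0.001,0.388,0,0,0,0.6],[0.011,-0.001,0.388,0,0,0,0.6],[0.011,-0.001,0.388,0,0,0,0.6]],
  ],
)

```text
time_s: 2.95
tool_pos: [0.4472, -0.0281, 0.0063]
tool_rot: [180.0, -8.1, -12.3]
force: [-0.2, -0.4, -0.6]
grip_width: 0.0525
grasp_force: 0.0
```

```bash
python3 - <<'E'
from h import *
t=cam('top');o=get_obs();print(o['tool_pos'],o['tool_rot'],o['force'],o['grip_width'])
c=cam('side');f=c['frame'][:,:,::-1]
cv2.imwrite('pics/c3.png',cv2.resize(f[340:480,180:380],None,fx=4,fy=4,interpolation=cv2.INTER_CUBIC))
E
```

```text
[ 0.44743489 -0.02805055  0.00656457] [179.98213355  -8.10569579 -12.33846719] [-0.04052188  0.33868357 -0.20131116] 0.052294397801702995
```

View pics/c3.png

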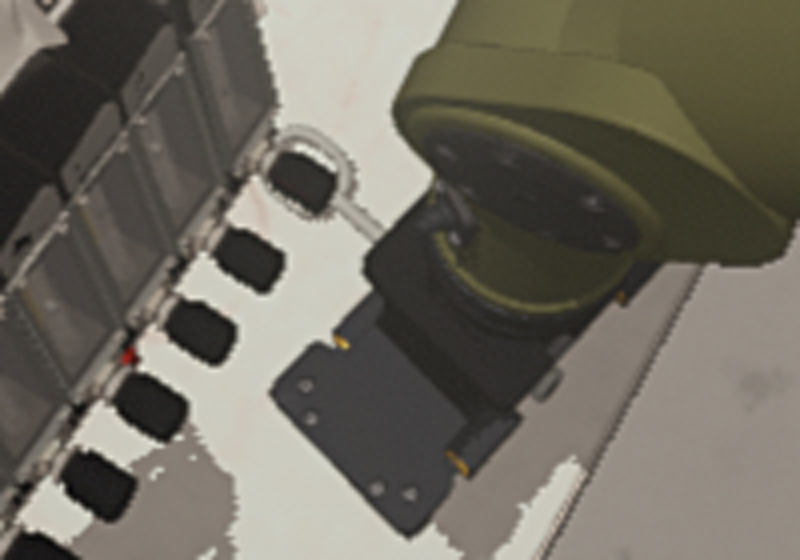

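Emit:
servo_tool(
  series=[
    [[0,0,0,0,0,0,0],[0,0,0,0,0,0,0],[0,0,0,0,0,0,0],[0,0,0,0,0,0,0],[0,0,0,0,0,0,0],[0,0,0,0,0,0,0],[0,0,0,0,0,0,0],[0,0,0,0,0,0,0],[0,0,0,0,0,0,0]],
  ],
  grip_force=40,
)

```text
time_s: 3.8
tool_pos: [0.4466, -0.0278, 0.0057]
tool_rot: [180.0, -8.0, -12.3]
force: [-0.3, -1.3, 0.6]
grip_width: 0.0174
grasp_force: 40.0
```

```bash
python3 - <<'E'
from h import *
o=get_obs();print(o['tool_pos'],o['tool_rot'],o['force'],o['grip_width'])
rel([.40,-.05,.14],[180,-8,-12.4])
E
```

```text
[ 0.44660433 -0.02784452  0.00572762] [179.99122228  -8.00316521 -12.33175042] [-0.30828281 -1.34452221  0.63869477] 0.01739778496415291
shift [-0.0724  0.1054 -0.4621] turn [-0.     -0.      0.0004]
```

Emit:
servo_tool(
  series=[
    [[0.007,0,-0.05,0,0,0,0],[0.018,0,-0.13,0,0,0,0],[0.032,0,-0.23,0,0,0,0],[0.046,0,-0.33,0,0,0,0],[0.06,0,-0.43,0,0,0,0],[0.075,0,-0.53,0,0,0,0],[0.09,0,-0.63,0,0,0,0],[0.105,0,-0.73,0,0,0,0],[0.115,0,-0.82,0,0,0,0],[0.115,0,-0.82,0,0,0,0],[0.115,0,-0.82,0,0,0,0]],
  ],
)

```text
time_s: 4.72
tool_pos: [0.4472, -0.0277, 0.2553]
tool_rot: [180.0, -8.2, -12.3]
force: [-0.8, 0.1, -1.1]
grip_width: 0.0178
grasp_force: 40.0
```

```bash
python3 - <<'E'
from h import *
o=get_obs();print(o['tool_pos'],o['tool_rot'],o['force'],o['grip_width'],o['qpos'])
# pre-pose: eye end 45 mm before nose line
a=np.radians(-12.5);ux=np.array([np.cos(a),np.sin(a)])
nose=np.array([.6023,-.3265])-.075*ux
tc=nose-(.045+.133)*ux; print(nose,tc)
rel([*tc,.2427],[180,-8,-12.5])
E
```

```text
[ 0.44721473 -0.02773289  0.25530398] [179.97519915  -8.16028362 -12.31916535] [-0.76254392  0.09860561 -1.10316983] 0.017763011500287352 [ 39.79098411 -15.14784913 -33.9357685  111.99362929  -7.85537258
  72.62961635 -94.30847363]
[ 0.5290778  -0.31026703] [ 0.35529711 -0.27174078]
shift [-0.1305  0.86    0.0241] turn [-0.     -0.0009  0.001 ]
```

Emit:
servo_tool(
  series=[
    [[-0.13,0.1,0.02,0,0,0.001,0],[-0.13,0.2,0.02,0,0,0.001,0],[-0.13,0.3,0.02,0,0,0.001,0],[-0.13,0.4,0.02,0,0,0.001,0],[-0.13,0.5,0.02,0,0,0.001,0],[-0.13,0.6,0.02,0,0,0.001,0],[-0.13,0.7,0.02,0,0,0.001,0],[-0.13,0.8,0.02,0,0,0.001,0],[-0.13,0.86,0.02,0,0,0.001,0],[-0.13,0.86,0.02,0,0,0.001,0],[-0.13,0.86,0.02,0,0,0.001,0],[-0.13,0.86,0.02,0,0,0.001,0]],
  ],
)

```text
time_s: 5.72
tool_pos: [0.3543, -0.2703, 0.2412]
tool_rot: [-179.9, -7.9, -12.5]
force: [0.2, 0.0, -1.6]
grip_width: 0.0174
grasp_force: 40.0
```

```bash
python3 - <<'E'
from h import *
o=get_obs();print(o['tool_pos'],o['tool_rot'],o['force'],o['grip_width'],o['qpos'])
t=cam('top');s=cam('side')
a=cv2.resize(t['frame'][205:325,290:410,::-1],None,fx=5,fy=5,interpolation=cv2.INTER_CUBIC)[:,:400]
b=cv2.resize(s['frame'][130:280,290:390,::-1],None,fx=4,fy=4,interpolation=cv2.INTER_CUBIC)
cv2.imwrite('pics/c4.png',np.hstack([a,b]))
a=np.radians(o['tool_rot'][2]);ux=np.array([np.cos(a),np.sin(a),0])
e=o['tool_pos']+.133*ux+[0,0,.0033];print(e,pix(t,e),pix(s,e))
E
```

```text
[ 0.35425407 -0.27034884  0.24121549] [-179.89198138   -7.85693779  -12.4639479 ] [ 0.23463737  0.03901671 -1.61714887] 0.017375088138876067 [ 35.81284333 -12.81785513   0.73430759 113.95849485  -3.29869637
  71.75002036 -65.07885769]
[ 0.48411953 -0.2990536   0.24451549] (np.float64(338.87039253150243), np.float64(273.3563982791441)) (np.float64(363.88965326425927), np.float64(222.243719031663))
```

View pics/c4.png

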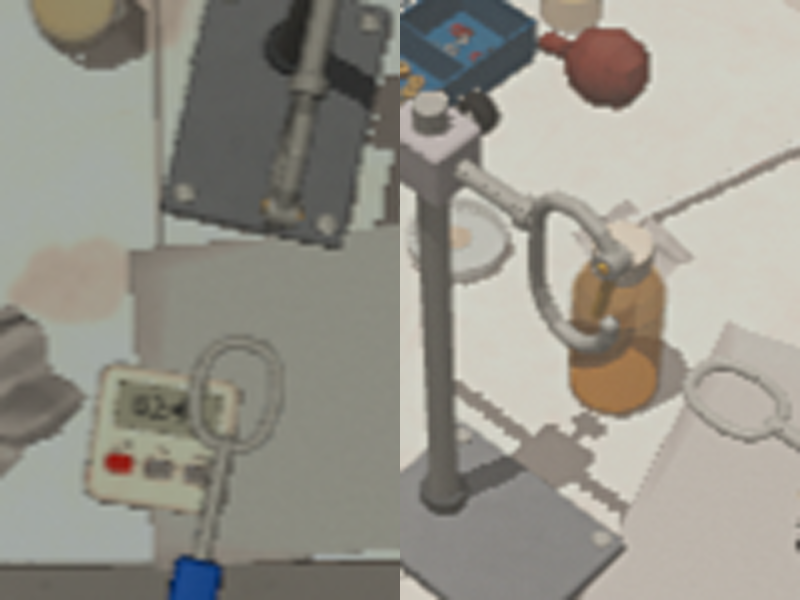

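```bash
python3 - <<'E'
from h import *
o=get_obs()
a=np.radians(-12.5);ux=np.array([np.cos(a),np.sin(a)]);uy=np.array([-ux[1],ux[0]])
for n in ('top','side'):
    c=load(n);d=c['depth'];v,u=np.mgrid[:480,:640]
    X=(np.stack([(u-c['cx'])/c['fx'],(v-c['cy'])/c['fy'],np.ones_like(d)],-1)*d[...,None])@c['rotation'].T+c['origin']
    Q=X[(d>0)]
    L=np.c_[(Q[:,:2]-o['tool_pos'][:2])@ux,(Q[:,:2]-o['tool_pos'][:2])@uy,Q[:,2]]
    k=L[(np.abs(L[:,1])<.03)&(L[:,2]>.2)&(L[:,2]<.3)&(L[:,0]>.04)&(L[:,0]<.15)]
    print(n,len(k)); b=np.linspace(.04,.15,12)
    for i in range(11):
        w=k[(k[:,0]>=b[i])&(k[:,0]<b[i+1])]
        if len(w): print(np.round(b[i],3),len(w),np.round(w.mean(0),4),np.round(w.min(0)[1],4),np.round(w.max(0),4)[1:])
    h=L[(np.abs(L[:,1])<.03)&(L[:,2]>.2)&(L[:,2]<.31)&(L[:,0]>.155)&(L[:,0]<.24)]
    print('hook',len(h),np.round(h[np.argsort(h[:,0])][:14],3).tolist())
    if n=='side':
        w=h[(h[:,0]<.19)]; w=w[w[:,2]<.25]; print('nose',np.round(w[np.argsort(-w[:,2])][:14],3).tolist())
        w=h[np.argsort(h[:,2])][:10];print('bow',np.round(w,3).tolist())
E
```

```text
top 339
0.04 53 [ 0.045  -0.0004  0.2513] -0.0097 [0.0083 0.2556]
0.05 26 [ 0.0545 -0.0005  0.2463] -0.0066 [0.0052 0.2507]
0.06 22 [ 0.0648 -0.0005  0.2465] -0.0043 [0.0031 0.2502]
0.07 23 [ 0.075  -0.0008  0.2465] -0.0045 [0.0031 0.2498]
0.08 22 [ 0.0851 -0.0008  0.2467] -0.0044 [0.0029 0.2497]
0.09 56 [ 0.0953 -0.0007  0.2457] -0.0153 [0.0137 0.2485]
0.1 33 [ 0.1049 -0.0011  0.2455] -0.0174 [0.0158 0.2492]
0.11 33 [ 0.1147 -0.0013  0.2453] -0.0188 [0.0166 0.2482]
0.12 39 [ 0.1255 -0.0005  0.2451] -0.0161 [0.0163 0.2484]
0.13 32 [ 0.1325 -0.0012  0.2454] -0.0124 [0.011  0.2493]
hook 220 [[0.176, -0.003, 0.274], [0.176, -0.004, 0.277], [0.176, 0.003, 0.277], [0.177, -0.006, 0.277], [0.177, 0.002, 0.277], [0.177, -0.008, 0.276], [0.177, -0.0, 0.278], [0.178, -0.002, 0.277], [0.178, -0.004, 0.277], [0.178, 0.004, 0.278], [0.178, -0.006, 0.279], [0.178, 0.002, 0.28], [0.179, -0.007, 0.277], [0.179, -0.001, 0.234]]
side 325
0.05 6 [0.0593 0.0007 0.2463] -0.0032 [0.0033 0.2477]
0.06 30 [0.0651 0.0018 0.2462] -0.0031 [0.0042 0.2499]
0.07 33 [0.0753 0.0014 0.2461] -0.0035 [0.0054 0.2489]
0
[... 535 characters left out ...]
274], [0.175, 0.002, 0.272], [0.175, -0.008, 0.275], [0.175, -0.005, 0.277], [0.175, 0.005, 0.273], [0.175, 0.005, 0.278], [0.176, -0.003, 0.274]]
nose [[0.182, 0.001, 0.25], [0.185, 0.002, 0.249], [0.181, -0.001, 0.249], [0.184, 0.001, 0.249], [0.182, 0.001, 0.247], [0.187, -0.001, 0.247], [0.184, 0.001, 0.246], [0.186, 0.001, 0.245], [0.184, 0.001, 0.243], [0.183, -0.001, 0.243], [0.186, 0.001, 0.242], [0.183, 0.001, 0.242], [0.189, 0.0, 0.242], [0.188, 0.001, 0.241]]
bow [[0.196, 0.0, 0.207], [0.19, -0.0, 0.208], [0.191, 0.001, 0.209], [0.202, 0.002, 0.209], [0.197, 0.002, 0.209], [0.206, 0.0, 0.21], [0.198, 0.003, 0.21], [0.204, 0.002, 0.21], [0.202, 0.001, 0.21], [0.203, -0.004, 0.211]]
```

Emit:
servo_tool(
  series=[
    [[0.02,0,-0.002,0,0,0,0],[0.04,0,0.001,0,0,0,0],[0.06,0,0.004,0,0,0,0],[0.08,0,0.006,0,0,0,0],[0.1,0,0.009,0,0,0,0],[0.1,0,0.009,0,0,0,0],[0.1,0,0.009,0,0,0,0],[0.1,0,0.009,0,0,0,0]],
  ],
)

```text
time_s: 6.48
tool_pos: [0.3837, -0.2783, 0.2441]
tool_rot: [-180.0, -8.0, -12.5]
force: [-0.7, -0.2, -1.0]
grip_width: 0.0177
grasp_force: 40.0
```

Emit:
servo_tool(
  series=[
    [[0.01,0,0.001,0,0,0,0],[0.02,0,0.003,0,0,0,0],[0.03,0,0.004,0,0,0,0],[0.033,0,0.005,0,0,0,0],[0.033,0,0.005,0,0,0,0]],
  ],
)

```text
time_s: 6.9
tool_pos: [0.3939, -0.2804, 0.2441]
tool_rot: [-180.0, -8.0, -12.5]
force: [-0.2, 0.4, 0.0]
grip_width: 0.0174
grasp_force: 40.0
```

Emit:
servo_tool(
  series=[
    [[0.01,0,0.004,0,0,0,0],[0.02,0,0.006,0,0,0,0],[0.03,0,0.007,0,0,0,0],[0.04,0,0.009,0,0,0,0],[0.04,0,0.009,0,0,0,0]],
  ],
)

```text
time_s: 7.32
tool_pos: [0.4051, -0.2831, 0.2426]
tool_rot: [-180.0, -7.9, -12.5]
force: [-4.2, 0.9, -1.8]
grip_width: 0.0176
grasp_force: 40.0
```

Emit:
servo_tool(
  series=[
    [[0.01,0,0.001,0,0,0,0],[0.02,0,0.003,0,0,0,0],[0.03,0,0.004,0,0,0,0],[0.03,0,0.004,0,0,0,0]],
  ],
)

```text
time_s: 7.65
tool_pos: [0.4143, -0.2851, 0.2427]
tool_rot: [-180.0, -7.9, -12.5]
force: [-4.6, -0.8, -2.2]
grip_width: 0.0178
grasp_force: 40.0
```

Emit:
servo_tool(
  series=[
    [[0.007,0,0.001,0,0,0,0],[0.014,0,0.002,0,0,0,0],[0.02,0,0.003,0,0,0,0],[0.02,0,0.003,0,0,0,0]],
  ],
)

```text
time_s: 7.98
tool_pos: [0.4199, -0.2863, 0.2425]
tool_rot: [-180.0, -7.9, -12.5]
force: [-4.3, 0.0, -3.3]
grip_width: 0.0174
grasp_force: 40.0
```

Emit:
servo_tool(
  series=[
    [[0.005,0,0.001,0,0,0,0],[0.01,0,0.0015,0,0,0,0],[0.01,0,0.0015,0,0,0,0]],
  ],
)

```text
time_s: 8.23
tool_pos: [0.423, -0.2868, 0.2425]
tool_rot: [-180.0, -7.9, -12.5]
force: [-2.5, 0.5, -3.1]
grip_width: 0.0171
grasp_force: 40.0
```

Emit:
servo_tool(
  series=[
    [[0.005,0,0.001,0,0,0,0],[0.01,0,0.0015,0,0,0,0],[0.01,0,0.0015,0,0,0,0]],
  ],
)

```text
time_s: 8.48
tool_pos: [0.4283, -0.2878, 0.2443]
tool_rot: [180.0, -8.2, -12.5]
force: [-1.2, -0.6, -1.7]
grip_width: 0.0178
grasp_force: 40.0
```

```bash
python3 - <<'E'
from h import *
s=cam('side');o=get_obs();print(o['tool_pos'],o['tool_rot'],o['force'],o['qpos'])
cv2.imwrite('pics/c5.png',cv2.resize(s['frame'][150:250,310:410,::-1],None,fx=6,fy=6,interpolation=cv2.INTER_CUBIC))
E
```

```text
[ 0.42783376 -0.28775327  0.24415469] [179.99082378  -8.19148066 -12.4614775 ] [-0.28087044  0.17344718 -1.20860854] [ 34.13983316  -4.31471298  -1.06379994 106.33774875  -3.12940447
  70.32630573 -68.53171208]
```

View pics/c5.png

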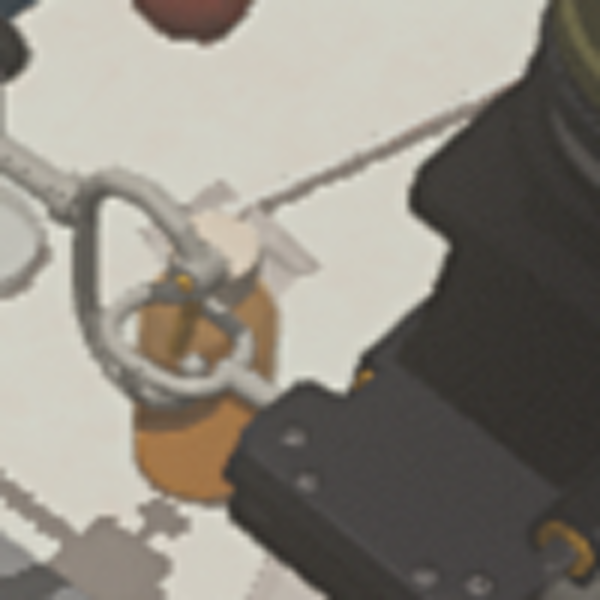

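Emit:
servo_tool(
  series=[
    [[-0.014,0,-0.002,0,0,0,0],[-0.028,0,-0.004,0,0,0,0],[-0.031,0,0.02,0,0,0,0],[-0.035,0,0.045,0,0,0,0],[-0.038,0,0.065,0,0,0,0],[-0.041,0,0.08,0,0,0,0],[-0.041,0,0.08,0,0,0,0]],
  ],
)

```text
time_s: 9.12
tool_pos: [0.4179, -0.2857, 0.2168]
tool_rot: [-180.0, -8.0, -12.5]
force: [-0.3, -0.6, 0.4]
grip_width: 0.0176
grasp_force: 40.0
```

```bash
cat > tilt.py <<'E'
from h import *
import sys
# eye end pivot in tool frame (key at tilt 8 in tool, TCP->eye: 133 fwd, 3.5 up)
t8=np.radians(8); pe=np.array([.133*np.cos(t8)+.0035*np.sin(t8),0,.133*np.sin(t8)-.0035*np.cos(t8)])
o=get_obs();R0=Rotation.from_euler('xyz',o['tool_rot'],degrees=True)
E0=o['tool_pos']+R0.apply(pe)
a=np.radians(-12.5);ux=np.array([np.cos(a),np.sin(a),0])
nose=np.array([.6023,-.3265,.235])-.075*ux
print('eye rel nose fwd',(E0-nose)@ux,'z',E0[2],o['tool_pos'],o['tool_rot'],o['force'],o['qpos'])
Et=np.array([*(nose+float(sys.argv[1])/1e3*ux)[:2],float(sys.argv[2])/1e3])
for th in map(float,sys.argv[3:]):
    R1=Rotation.from_euler('xyz',[180,-8-th,-12.5],degrees=True)
    p=Et-R1.apply(pe); d=R0.inv().apply(p-o['tool_pos'])/.3;w=(R0.inv()*R1).as_rotvec()/np.pi
    print(th,np.round(p,3),np.round(d,3),np.round(w,3))
E
python3 tilt.py 21 221 4 8 12 16 20 24 28 32
```

```text
eye rel nose fwd 0.019127291703627643 z 0.22035464255042236 [ 0.41789468 -0.28566974  0.21680773] [-179.96246287   -8.02020681  -12.51835678] [-0.26449364 -0.55814417  0.42822624] [ 34.37023963  -4.51907105  -0.86601939 109.65137098  -3.21389374
  67.41773135 -67.9720452 ]
4.0 [ 0.42  -0.286  0.208] [ 0.004 -0.     0.029] [-0.     0.022 -0.   ]
8.0 [ 0.421 -0.286  0.199] [ 0.004 -0.     0.06 ] [-0.     0.044 -0.   ]
12.0 [ 0.423 -0.287  0.19 ] [ 0.006 -0.     0.091] [-0.     0.067 -0.   ]
16.0 [ 0.426 -0.287  0.181] [ 0.01  -0.     0.122] [-0.     0.089 -0.   ]
20.0 [ 0.429 -0.288  0.172] [ 0.016 -0.     0.152] [-0.     0.111 -0.   ]
24.0 [ 0.432 -0.289  0.164] [ 0.024 -0.     0.182] [-0.     0.133 -0.   ]
28.0 [ 0.437 -0.29   0.155] [ 0.034 -0.     0.211] [-0.     0.155 -0.   ]
32.0 [ 0.441 -0.291  0.148] [ 0.047 -0.     0.24 ] [-0.     0.178 -0.   ]
```

Emit:
servo_tool(
  series=[
    [[0.004,0,0.029,0,0.022,0,0],[0.004,0,0.06,0,0.044,0,0],[0.006,0,0.091,0,0.067,0,0],[0.01,0,0.122,0,0.089,0,0],[0.016,0,0.152,0,0.111,0,0],[0.016,0,0.152,0,0.111,0,0]],
  ],
)

```text
time_s: 9.62
tool_pos: [0.4261, -0.2872, 0.1703]
tool_rot: [-179.8, -27.9, -12.7]
force: [-0.0, -0.0, 1.2]
grip_width: 0.0174
grasp_force: 40.0
```

```bash
python3 tilt.py 21 221 24 28 32 36 40 44 48
```

```text
eye rel nose fwd 0.018270884753551115 z 0.2188680478579369 [ 0.42605708 -0.28717905  0.17025706] [-179.82400805  -27.92286778  -12.7305437 ] [-0.02393632 -0.04809925  1.21023478] [ 34.80600373 -14.01674879   4.53129473 127.77752776 -16.82523407
  42.23081438 -53.13638761]
24.0 [ 0.432 -0.289  0.164] [0.009 0.001 0.029] [-0.     0.023 -0.001]
28.0 [ 0.437 -0.29   0.155] [0.009 0.001 0.06 ] [-0.     0.045 -0.001]
32.0 [ 0.441 -0.291  0.148] [0.011 0.001 0.091] [-0.     0.067 -0.001]
36.0 [ 0.447 -0.292  0.14 ] [0.015 0.001 0.122] [-0.     0.089 -0.001]
40.0 [ 0.452 -0.293  0.133] [0.021 0.001 0.152] [-0.     0.112 -0.001]
44.0 [ 0.459 -0.295  0.126] [0.029 0.001 0.182] [-0.     0.134 -0.001]
48.0 [ 0.465 -0.296  0.12 ] [0.04  0.001 0.211] [-0.     0.156 -0.001]
```

```bash
cat > arc.py <<'E'
from h import *
import sys
o=get_obs();R0=Rotation.from_euler('xyz',o['tool_rot'],degrees=True)
a=np.radians(-12.5);ux=np.array([np.cos(a),np.sin(a),0])
nose=np.array([.6023,-.3265,0])-.075*ux
G=o['tool_pos']+R0.apply([0,0,-.006])
E=nose+.020*ux+[0,0,.221]
v=E-G; print('key angle now',np.degrees(np.arctan2(v[2],v@ux)),np.linalg.norm(v),o['tool_pos'],o['tool_rot'],o['force'],o['qpos'])
for th in map(float,sys.argv[1:]):
    t=np.radians(th);g=E-.132*(np.cos(t)*ux+np.sin(t)*np.array([0,0,1]))
    d=R0.inv().apply(g-G)/.3; print(th,np.round(g,3),np.round(d,3))
E
python3 arc.py 20 25 30 35 40 45 50 55 60 65 70 75 80
```

```text
key angle now 19.491181870565473 0.13619047945156193 [ 0.42605708 -0.28717905  0.17025706] [-179.82400805  -27.92286778  -12.7305437 ] [-0.02393632 -0.04809925  1.21023478] [ 34.80600373 -14.01674879   4.53129473 127.77752776 -16.82523407
  42.23081438 -53.13638761]
20.0 [ 0.428 -0.288  0.176] [0.013 0.001 0.006]
25.0 [ 0.432 -0.289  0.165] [0.01  0.001 0.044]
30.0 [ 0.437 -0.29   0.155] [0.009 0.001 0.083]
35.0 [ 0.443 -0.291  0.145] [0.012 0.001 0.121]
40.0 [ 0.45  -0.293  0.136] [0.019 0.001 0.159]
45.0 [ 0.457 -0.294  0.128] [0.028 0.001 0.196]
50.0 [ 0.466 -0.296  0.12 ] [0.041 0.001 0.232]
55.0 [ 0.475 -0.298  0.113] [0.057 0.001 0.267]
60.0 [ 0.484 -0.3    0.107] [0.076 0.001 0.3  ]
65.0 [ 0.494 -0.303  0.101] [0.098 0.001 0.332]
70.0 [ 0.505 -0.305  0.097] [0.122 0.001 0.361]
75.0 [ 0.515 -0.307  0.093] [0.149 0.001 0.389]
80.0 [ 0.526 -0.31   0.091] [0.179 0.001 0.414]
```

Emit:
servo_tool(
  series=[
    [[0.013,0.001,0.006,0,0,0,0],[0.013,0.001,0.006,0,0,0,0],[0.01,0.001,0.044,0,0,0,0],[0.009,0.001,0.083,0,0,0,0],[0.012,0.001,0.121,0,0,0,0],[0.019,0.001,0.159,0,0,0,0],[0.019,0.001,0.159,0,0,0,0]],
  ],
  grip_force=10,
)

```text
time_s: 10.2
tool_pos: [0.4565, -0.2938, 0.1327]
tool_rot: [-179.9, -27.8, -12.4]
force: [-0.3, -0.1, -1.9]
grip_width: 0.0178
grasp_force: 10.0
```

```bash
python3 - <<'E'
from h import *
s=cam('side');cv2.imwrite('pics/c6.png',cv2.resize(s['frame'][150:270,300:420,::-1],None,fx=5,fy=5,interpolation=cv2.INTER_CUBIC))
E
python3 arc.py 45 50 55 60 65 70 75 80
```

```text
key angle now 40.15215343457659 0.12759021185638864 [ 0.45614888 -0.29401223  0.13342245] [-179.94780073  -27.85302867  -12.42624206] [-0.300369   -0.34594703  0.18167775] [ 33.4593925   -7.64875543   4.13089224 127.24236272 -18.76272405
  36.36814104 -51.93348201]
45.0 [ 0.457 -0.294  0.128] [-0.005  0.     0.039]
50.0 [ 0.466 -0.296  0.12 ] [0.008 0.    0.075]
55.0 [ 0.475 -0.298  0.113] [0.024 0.    0.11 ]
60.0 [ 0.484 -0.3    0.107] [0.043 0.001 0.144]
65.0 [ 0.494 -0.303  0.101] [0.065 0.001 0.175]
70.0 [ 0.505 -0.305  0.097] [0.089 0.001 0.205]
75.0 [ 0.515 -0.307  0.093] [0.116 0.001 0.232]
80.0 [ 0.526 -0.31   0.091] [0.146 0.001 0.257]
```

View pics/c6.png

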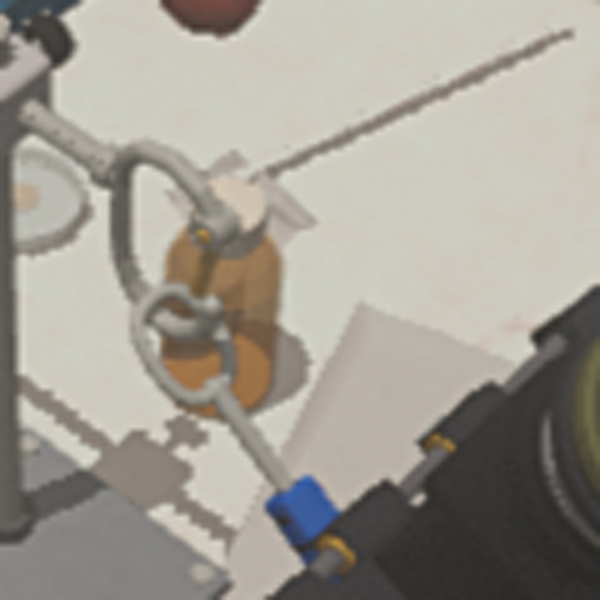

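Emit:
servo_tool(
  series=[
    [[-0.005,0,0.039,0,0,0,0],[0.008,0,0.075,0,0,0,0],[0.024,0,0.11,0,0,0,0],[0.043,0,0.144,0,0,0,0],[0.043,0,0.144,0,0,0,0]],
  ],
)

```text
time_s: 10.67
tool_pos: [0.4877, -0.3011, 0.1018]
tool_rot: [-180.0, -28.0, -12.4]
force: [1.0, 0.6, -1.5]
grip_width: 0.0179
grasp_force: 10.0
```

```bash
python3 arc.py 65 70 75 80 83
```

```text
key angle now 60.20845564726755 0.13119585421533408 [ 0.48770206 -0.30114138  0.10184397] [-179.97277843  -27.96941171  -12.43562844] [ 1.01593144  0.55371827 -1.45812235] [ 32.22650645  -1.39880848   3.7012352  125.75296542 -20.91334648
  31.40230958 -50.89387233]
65.0 [ 0.494 -0.303  0.101] [ 0.019 -0.     0.032]
70.0 [ 0.505 -0.305  0.097] [ 0.043 -0.     0.061]
75.0 [ 0.515 -0.307  0.093] [ 0.07  -0.     0.089]
80.0 [ 0.526 -0.31   0.091] [0.099 0.    0.114]
83.0 [ 0.533 -0.311  0.09 ] [0.118 0.    0.127]
```

Emit:
servo_tool(
  series=[
    [[0.019,0,0.032,0,0,0,0],[0.043,0,0.061,0,0,0,0],[0.07,0,0.089,0,0,0,0],[0.099,0,0.114,0,0,0,0],[0.118,0,0.127,0,0,0,0],[0.118,0,0.127,0,0,0,0],[0.118,0,0.127,0,0,0,0]],
  ],
)

```text
time_s: 11.25
tool_pos: [0.5344, -0.3119, 0.085]
tool_rot: [-180.0, -28.0, -12.5]
force: [-0.0, 0.4, -1.2]
grip_width: 0.0179
grasp_force: 10.0
```

```bash
python3 - <<'E'
from h import *
s=cam('side');cv2.imwrite('pics/c7.png',cv2.resize(s['frame'][150:270,270:430,::-1],None,fx=4,fy=4,interpolation=cv2.INTER_CUBIC))
E
python3 arc.py 83 87
```

```text
key angle now 82.31425037034349 0.1320122963886439 [ 0.53400055 -0.31190388  0.08487631] [-179.97854568  -27.98544954  -12.51428844] [ 0.3521475  -0.16875024 -2.11599412] [ 30.8118303    5.23717716   2.91129348 121.21939296 -21.15898703
  28.83894622 -52.48505072]
83.0 [ 0.533 -0.311  0.09 ] [ 0.004 -0.002  0.003]
87.0 [ 0.542 -0.313  0.089] [ 0.03  -0.002  0.02 ]
```

View pics/c7.png

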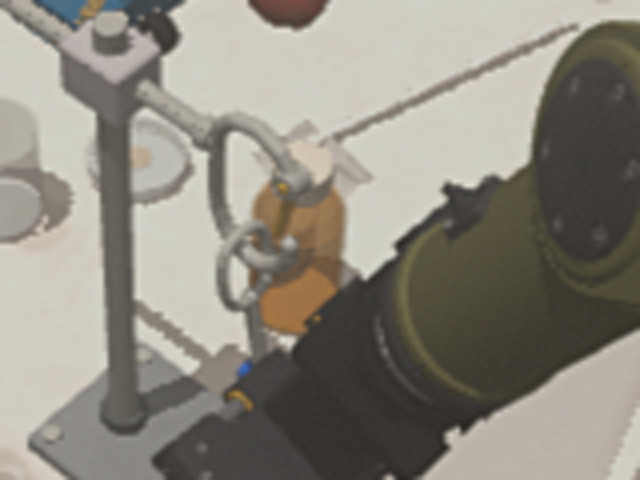

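Emit:
servo_tool(
  series=[
    [[-0.005,0,0.009,0,0,0,0],[-0.005,0,0.009,0,0,0,0],[-0.005,0,0.009,0,0,0,0.4],[-0.005,0,0.009,0,0,0,0.6],[-0.005,0,0.009,0,0,0,0.7],[-0.005,0,0.009,0,0,0,0.7],[-0.005,0,0.009,0,0,0,0.7],[-0.005,0,0.009,0,0,0,0.7],[-0.005,0,0.009,0,0,0,0.7],[-0.005,0,0.009,0,0,0,0.7],[-0.005,0,0.009,0,0,0,0.7]],
  ],
)

```text
time_s: 12.22
tool_pos: [0.5341, -0.3119, 0.0815]
tool_rot: [-180.0, -28.0, -12.5]
force: [0.6, 0.1, -0.2]
grip_width: 0.0601
grasp_force: 0.0
```

Emit:
servo_tool(
  series=[
    [[-0.03,0,-0.016,0,0,0,0.7],[-0.08,0,-0.042,0,0,0,0.7],[-0.13,0,-0.07,0,0,0,0.7],[-0.18,0,-0.096,0,0,0,0.7],[-0.23,0,-0.12,0,0,0,0.7],[-0.28,0,-0.15,0,0,0,0.7],[-0.33,0,-0.175,0,0,0,0.7],[-0.33,0,-0.24,0,0,0,0.7],[-0.33,0,-0.3,0,0,0,0.7],[-0.33,0,-0.3,0,0,0,0.7],[-0.33,0,-0.3,0,0,0,0.7],[-0.33,0,-0.3,0,0,0,0.7]],
  ],
)

```text
time_s: 13.22
tool_pos: [0.4073, -0.2835, 0.1141]
tool_rot: [-180.0, -28.0, -12.5]
force: [-0.7, -0.9, -0.2]
grip_width: 0.0612
grasp_force: 0.0
```

```bash
python3 - <<'E'
from h import *
o=get_obs();print(o['time_s'],o['tool_pos'],o['tool_rot'],o['force'])
pr=None
for i in range(40):
    c=cam('side'); 
    if i%5==0:
        f=c['frame'];h=cv2.cvtColor(f,cv2.COLOR_RGB2HSV);m=cv2.inRange(h,(100,120,80),(125,255,255));m[:190]=0;m[330:]=0;m[:,290:345][:]=m[:,290:345];m[:,:290]=0;m[:,400:]=0
        ys,xs=np.nonzero(m);print(get_obs()['time_s'],len(xs),xs.mean().round(2),ys.mean().round(2))
cv2.imwrite('pics/c8.png',cv2.resize(c['frame'][150:310,240:440,::-1],None,fx=4,fy=3.7,interpolation=cv2.INTER_CUBIC))
E
```

```text
13.2167 [ 0.40730417 -0.28351319  0.11407263] [-179.96483757  -27.9802084   -12.52025077] [-0.7224895  -0.9465268  -0.17444829]
13.2667 32 323.81 237.53
13.5167 35 332.49 242.51
13.7667 29 327.76 240.93
14.0167 29 325.21 238.72
14.2667 37 333.22 242.92
14.5167 30 325.5 239.33
14.7667 24 327.04 240.58
15.0167 39 331.92 242.21
```

View pics/c8.png

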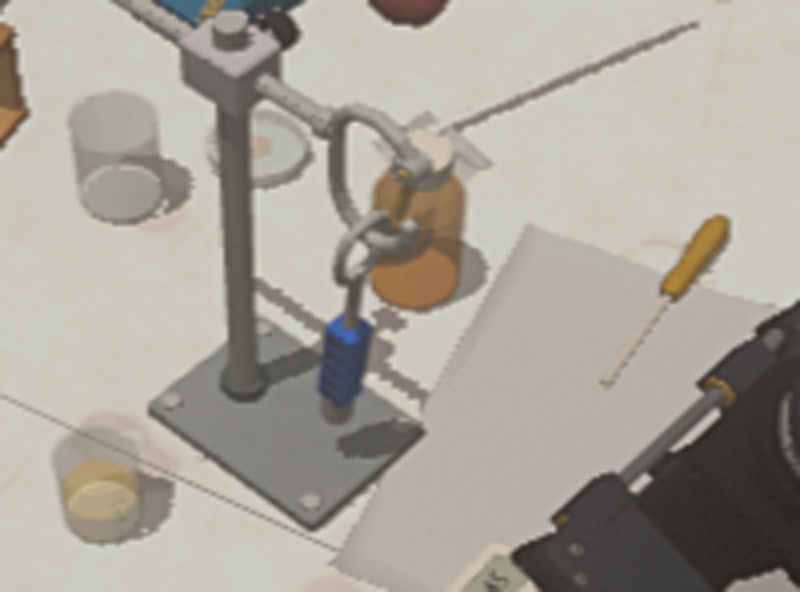

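Emit:
servo_tool(
  series=[
    [[0,0,-0.1,0,0,0,0.7],[0,0,-0.1,0,0,0,0.7],[0,0,-0.1,0,0,0,0.7],[0,0,-0.1,0,0,0,0.7],[0,0,-0.1,0,0,0,0.7],[0,0,-0.1,0,0,0,0.7],[0,0,-0.1,0,0,0,0.7],[0,0,-0.1,0,0,0,0.7],[0,0,-0.1,0,0,0,0.7],[0,0,-0.1,0,0,0,0.7],[0,0,-0.1,0,0,0,0.7],[0,0,-0.1,0,0,0,0.7]],
  ],
)

```text
time_s: 16.22
tool_pos: [0.3938, -0.2808, 0.141]
tool_rot: [-180.0, -28.0, -12.5]
force: [0.6, -0.6, 0.1]
grip_width: 0.0608
grasp_force: 0.0
```

Emit:
servo_tool(
  series=[
    [[0,0,0,0,0,0,0.7],[0,0,0,0,0,0,0.7],[0,0,0,0,0,0,0.7],[0,0,0,0,0,0,0.7],[0,0,0,0,0,0,0.7],[0,0,0,0,0,0,0.7],[0,0,0,0,0,0,0.7],[0,0,0,0,0,0,0.7],[0,0,0,0,0,0,0.7],[0,0,0,0,0,0,0.7],[0,0,0,0,0,0,0.7],[0,0,0,0,0,0,0.7]],
  ],
)

```text
time_s: 17.22
tool_pos: [0.3938, -0.2807, 0.141]
tool_rot: [-180.0, -28.0, -12.5]
force: [-0.4, -0.0, 0.2]
grip_width: 0.0609
grasp_force: 0.0
```

Emit:
servo_tool(
  series=[
    [[0,0,0,0,0,0,0.7],[0,0,0,0,0,0,0.7],[0,0,0,0,0,0,0.7],[0,0,0,0,0,0,0.7],[0,0,0,0,0,0,0.7],[0,0,0,0,0,0,0.7],[0,0,0,0,0,0,0.7],[0,0,0,0,0,0,0.7],[0,0,0,0,0,0,0.7],[0,0,0,0,0,0,0.7],[0,0,0,0,0,0,0.7],[0,0,0,0,0,0,0.7]],
  ],
)

```text
time_s: 18.22
tool_pos: [0.3938, -0.2807, 0.141]
tool_rot: [-180.0, -28.0, -12.5]
force: [0.2, -0.3, -0.1]
grip_width: 0.0608
grasp_force: 0.0
```

Emit:
servo_tool(
  series=[
    [[0,0,0,0,0,0,0.7],[0,0,0,0,0,0,0.7],[0,0,0,0,0,0,0.7],[0,0,0,0,0,0,0.7],[0,0,0,0,0,0,0.7],[0,0,0,0,0,0,0.7],[0,0,0,0,0,0,0.7],[0,0,0,0,0,0,0.7],[0,0,0,0,0,0,0.7],[0,0,0,0,0,0,0.7],[0,0,0,0,0,0,0.7],[0,0,0,0,0,0,0.7]],
  ],
)

```text
time_s: 19.22
tool_pos: [0.3938, -0.2807, 0.141]
tool_rot: [-180.0, -28.0, -12.5]
force: [-0.2, 0.6, 0.1]
grip_width: 0.0614
grasp_force: 0.0
```

Emit:
servo_tool(
  series=[
    [[0,0,0,0,0,0,0.7],[0,0,0,0,0,0,0.7],[0,0,0,0,0,0,0.7],[0,0,0,0,0,0,0.7],[0,0,0,0,0,0,0.7],[0,0,0,0,0,0,0.7],[0,0,0,0,0,0,0.7],[0,0,0,0,0,0,0.7],[0,0,0,0,0,0,0.7],[0,0,0,0,0,0,0.7],[0,0,0,0,0,0,0.7],[0,0,0,0,0,0,0.7]],
  ],
)

```text
time_s: 20.22
tool_pos: [0.3938, -0.2807, 0.141]
tool_rot: [-180.0, -28.0, -12.5]
force: [-0.2, 0.2, 0.0]
grip_width: 0.0607
grasp_force: 0.0
```

Emit:
servo_tool(
  series=[
    [[0,0,0,0,0,0,0.7],[0,0,0,0,0,0,0.7],[0,0,0,0,0,0,0.7],[0,0,0,0,0,0,0.7],[0,0,0,0,0,0,0.7],[0,0,0,0,0,0,0.7],[0,0,0,0,0,0,0.7],[0,0,0,0,0,0,0.7],[0,0,0,0,0,0,0.7],[0,0,0,0,0,0,0.7],[0,0,0,0,0,0,0.7],[0,0,0,0,0,0,0.7]],
  ],
)

```text
time_s: 21.22
tool_pos: [0.3938, -0.2807, 0.141]
tool_rot: [-180.0, -28.0, -12.5]
force: [-0.7, -0.2, -1.0]
grip_width: 0.0607
grasp_force: 0.0
```

Emit:
servo_tool(
  series=[
    [[0,0,0,0,0,0,0.7],[0,0,0,0,0,0,0.7],[0,0,0,0,0,0,0.7],[0,0,0,0,0,0,0.7],[0,0,0,0,0,0,0.7],[0,0,0,0,0,0,0.7],[0,0,0,0,0,0,0.7],[0,0,0,0,0,0,0.7],[0,0,0,0,0,0,0.7],[0,0,0,0,0,0,0.7],[0,0,0,0,0,0,0.7],[0,0,0,0,0,0,0.7]],
  ],
)

```text
time_s: 22.22
tool_pos: [0.3938, -0.2807, 0.141]
tool_rot: [-180.0, -28.0, -12.5]
force: [0.4, -1.3, -1.2]
grip_width: 0.0609
grasp_force: 0.0
```

Emit:
servo_tool(
  series=[
    [[0,0,0,0,0,0,0.7],[0,0,0,0,0,0,0.7],[0,0,0,0,0,0,0.7],[0,0,0,0,0,0,0.7],[0,0,0,0,0,0,0.7],[0,0,0,0,0,0,0.7],[0,0,0,0,0,0,0.7],[0,0,0,0,0,0,0.7],[0,0,0,0,0,0,0.7],[0,0,0,0,0,0,0.7],[0,0,0,0,0,0,0.7],[0,0,0,0,0,0,0.7]],
  ],
)

```text
time_s: 23.22
tool_pos: [0.3938, -0.2807, 0.141]
tool_rot: [-180.0, -28.0, -12.5]
force: [-0.5, -0.3, -0.9]
grip_width: 0.061
grasp_force: 0.0
```

```bash
cat > sw.py <<'E'
from h import *
T=[]
for i in range(18):
    c=cam('side');f=c['frame'];h=cv2.cvtColor(f,cv2.COLOR_RGB2HSV);m=cv2.inRange(h,(100,120,60),(125,255,255));m[:190]=0;m[330:]=0;m[:,:290]=0;m[:,400:]=0
    ys,xs=np.nonzero(m);T.append((xs.mean(),ys.mean()))
T=np.array(T);print(get_obs()['time_s'],np.round(T,1).tolist(),np.ptp(T,axis=0))
E
python3 sw.py
```

```text
24.1167 [[327.5, 240.7], [327.6, 240.7], [327.6, 240.7], [327.5, 240.8], [327.6, 240.7], [327.6, 240.7], [327.6, 240.7], [327.7, 240.7], [327.6, 240.7], [327.6, 240.7], [327.6, 240.7], [327.5, 240.8], [327.8, 240.6], [327.6, 240.8], [327.6, 240.7], [327.7, 240.7], [327.6, 240.7], [327.5, 240.8]] [0.25       0.11576355]
```

The key is at rest, so I'm handing in.

```bash
python3 -c "
from h import *
print(env.sign_off())"
```

```text
the job is handed in; nothing more can be done
None
```

The key hangs still and free from the snap hook with the gate shut behind it. The largest force I read while pushing in was about 5 N. The arm stands clear and did not touch the timer, bottle or beaker. I handed the job in at about 24 s of robot time; the sign-off gave no verdict.

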